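# Empty the grinding jar into the catch tray

### The arm

A 6-joint arm with a two-finger parallel gripper is mounted at the origin on the work surface. World frame = base frame: x ahead of the robot, y to its left, z up, the work surface at z = 0. Lengths are in m, angles in rad, forces in N, time in s.
With the tool pointing down it reaches from about 0.325 to 0.775 m from the base axis. Payload 5.5 kg.
Tool frame: the origin (TCP) lies at the very end of the fingers, on their centre line; the grasp point (between the pads) lies 19 mm behind it (manip.grip_point_offset is the distance from the TCP to the grasp point, in m); z points along the fingers, y is the direction in which the jaws open and shut (so a half turn about z gives the same grasp; the last joint's range is limited). The gripper opens to 88 mm and grips with 3 to 60 N. Pads are 20 mm wide; open, the fingers measure 115 mm over their backs; the gripper's body (75 mm by 178 mm) begins 61 mm behind the grasp point.
Start: joints at [-1.327, 0.091, 1.231, -0, 1.82, -0.057], TCP at [0.178, -0.573, 0.223] pointing down, gripper open.
Joint ranges: [-2.87, 2.87], [-0.86, 2.18], [0.17, 2.46], [-1.51, 4.65], [0.06, 2.69], [-2.65, 2.65]. Speed limits (rad/s): [2.57, 2.57, 3.01, 3.14, 3.14, 3.14].

### API

Orientations are given as a unit quaternion [x, y, z, w].
In Python, from bench import manip gives the robot as it stands.
- The arm moves only by the tool apply_moves, never from a script. Its argument "motion" is a list of rows, each an object with "grip": the finger opening in mm, from 0 to 87.8; "linear": the shift along the tool's x, y, z in mm, a list of three; "dr": the turn, a rotation vector about the tool's x, y, z in rad, a list of three. A call has 1 to 10 rows; each row is the pose to reach, as a shift and turn from the pose commanded when the call began, along the tool's axes at that moment; what a row does not reach only later rows make up. A row lasts 1/10 s, in which the tool goes at most 50 mm and 8.59 degrees, less where a joint would pass 70% of its speed; a pose out of reach is approached as far as the arm can. A call with a gripper value outside its range is refused whole. The fingers move at their own pace and stop on an object; the grip force is fixed at half the most. Time passes only in rows, so rows that repeat a pose let the fingers close. It gives the time, the measured TCP pose, the force and the opening at its end, in the units of the state.
- manip.get_state(): the state, without advancing time (a new reading comes with each control period).
- manip.get_image(name): name is "side" or "top"; returns the picture (400x640x3 uint8, red, green, blue); there is no depth.
- manip.get_calibration(name): a dict with "mtx" (3x3 intrinsics, pixels), "R" (3x3) and "t" (3): a world point X has camera coordinates R X + t. Camera axes: x right, y down, z forward; pixel columns grow to the right and rows downward; lengths in m; the calibration is good to about 2 mm. A picture is of the moment at which its call begins. get_calibration takes no time and is no camera call.
- manip.hand_in(): hands the job in, once; it reports no verdict.
The state is a dict: "time": time; "joint_positions": joint angles; "joint_vel": joint speeds; "tau": joint torques, N m; "tool_pos": TCP position; "tool_rot": TCP orientation; "ft_force": force on the tool from outside, world axes, zero at the start; "torque": the same for the moment, N m; "grip_width": finger opening in m.
Only numpy, scipy, OpenCV 4.12 (cv2) and the standard library are available. Lean on these libraries where they do the work, as an engineer would, in place of code of your own. Each camera call takes 0.05 s, during which the arm holds its last target.

### The job

Empty the grinding jar: first take its lid off and lay it, handle up, on the white pad. Next turn the black knob to wind the blue tray (do not push the tray itself) until its red pointers line up with the green marks, then swing the red-handled lever to tip the cradle until all three balls have dropped into the tray, and swing the jar back upright. Leave the tray at the marks, and leave the other things on the bench alone.

Things in the scene. Friction and masses are not known exactly. Their poses are not given: they have to be found in the camera images.
- station: Fixed tipping station: grey base plate 230 x 470 x 12 mm (y = -360 to +110 mm), two posts 212 mm tall at x = +/-96 mm hold the cradle. Origin on the bench midway between the posts, below the tipping axis. z up; x runs along the tipping axis, the lever is on the -x side (towards the robot); the jar pours towards -y, where tray and knob are. It never tilts, only its yaw varies.
- pivot (a point): Point on the tipping axis (station x) midway between the posts, 190 mm above the bench; centre of the jar, a flared steel cup 132 mm wide at the rim, 92 mm at the foot (outside), 100 mm tall, wall 5 mm, fixed in the cradle. Its rim is 240 mm above the bench when upright; its lip stays above 105 mm while it swings.
- cradle (a joint): Tilt of cradle and jar in rad: 0 upright (as it starts), positive tips the jar's mouth towards station -y; stops at -0.03 and 1.75 (mouth a little below level). It stays where it is left (stiff: about 2 to 5 N at the handle). The balls roll out between about 1.45 and 1.7: tip it to its stop.
- handle (a point): Middle of the lever's red bar: round, 18 mm thick, 80 mm long, parallel to the tipping axis, station x = -112 (lever arm, 14 mm thick, at -116) to -192 mm (free end), middle at -155. At cradle tilt a: station y = -150*sin(a-0.7), z = 190+150*cos(a-0.7) mm. Push it from either side or straddle it loosely with open fingers from above. The point turns with the cradle.
- carriage (a joint): Travel in m of the carriage that carries blue tray, red pointers and black knob, along station +y (towards the cradle); range 0 to 0.14, the red pointers are level with the green marks at 0.10. It starts between 0 and 0.04.
- feed_knob (a joint): Angle of the black knob in rad. Clockwise seen from above is positive and moves the carriage, knob included, towards station +y by 70 mm per rad (carriage = 0.07 x knob). About 0.2 N m is needed; it stays where it is left.
- knob_grip (a point): Point to grip the black knob: on its vertical axis, 77 mm above the bench. The knob has an upright bar grip 70 mm long (along this point's x axis), 16 mm thick (y), spanning heights 51 to 91 mm, on a disc of 68 mm diameter whose top is at 51 mm. The tray's wall is 55 mm from the knob's axis on the station +y side.
- pointer (a point): Tip of the red pointer on the robot side of the carriage (a twin is on the far side), 26 mm above the bench; point axes parallel to station.
- mark (a point): Green mark on the robot side of the base plate (a twin is on the far side); point axes parallel to station. Lined up when pointer and mark have the same station y.
- tray: Blue open catch tray 160 x 160 mm, 54 mm tall, 5 mm walls, fixed on the carriage; its inner floor is 40 mm and its rim 89 mm above the bench. Origin: centre of its underside.
- lid: Steel lid lying loose on the jar: disc 140 mm in diameter, 9 mm thick, on a black spigot 108 mm in diameter, 6 mm deep, loose in the jar's mouth. Origin: centre of the spigot's underside (lowest point), z up. Yellow bar handle on top, 74 mm long along the lid's x, 16 mm thick along y, 33 to 59 mm above the origin, on a stem 24 x 14 mm. Mass 0.13 to 0.25 kg.
- pad: White pad on the bench, 150 x 150 x 4 mm, fixed. Origin: centre of its underside. The lid goes here.
- ball1: Brown stone grinding ball, 36 mm in diameter, about 65 g, starts in the jar. Origin: its centre.
- ball2: Brown stone grinding ball, 36 mm in diameter, about 65 g, starts in the jar. Origin: its centre.
- ball3: Brown stone grinding ball, 36 mm in diameter, about 65 g, starts in the jar. Origin: its centre.
- crate: Grey open crate 120 x 120 x 50 mm, fixed, that holds the amber sample pot. Origin: centre of its underside. It and the pad swap places from start to start.
- sample_pot: Amber pot with cap, 56 mm diameter, 100 mm tall, standing in the crate. Bystander. Origin: centre of its underside.
- wash_bottle: White bottle with red cap, 68 mm diameter, 170 mm tall. Bystander. Origin: centre of its underside.
- beaker: Glass beaker 84 mm diameter, 110 mm tall. Bystander. Origin: centre of its underside.
- mortar: White ceramic bowl 110 mm diameter, 60 mm tall. Bystander. Origin: centre of its underside.
- reagent_jar: Jar with blue cap, 76 mm diameter, 120 mm tall. Bystander. Origin: centre of its underside.
- weigh_dish: White dish 100 mm diameter, 30 mm tall. Bystander. Origin: centre of its underside.
Things that resemble listed ones, but are neither listed nor needed, are in the scene too. Leave any brown look-alike of the lid alone. Of the things shaped like the pad, the white one is meant.

How it is judged:
By the outcome, as a careful person would: the job done as asked, in the order asked, and still so for the second after the job is handed in, with the robot touching nothing.
It also fails if it takes over 72 s, if anything falls off the work surface, if the arm or the gripper's body presses on something with over 40 N, if the wrist force passes 120 N, or if a joint passes its speed limit or range.

## Working session

There is one attempt and no reset: what is moved stays moved. The work goes in short steps, Python scripts to look and compute and a tool call to move; the robot and the scene stay as the last step left them, time stands still between calls to the robot, and variables do not carry over. Pictures are saved under pics/ and viewed, and the job is handed in when it is done.

Besides the shell and the picture viewer there is one more tool, called after "Request:" as name(argument=value, ...), one argument or row to a line, values as JSON. apply_moves: Moves the arm, as the interface text tells. Its arguments: {"type":"object","properties":{"motion":{"type":"array","items":{"type":"object","properties":{"grip":{"type":"number"},"linear":{"type":"array","items":{"type":"number"}},"dr":{"type":"array","items":{"type":"number"}}}}}},"required":["motion"]}

```bash
ls; mkdir -p pics; python3 - <<'E'
from bench import manip
import cv2
for n in("side","top"):
    im=manip.get_image(n); cv2.imwrite(f"pics/{n}0.png",im[:,:,::-1])
    c=manip.get_calibration(n); print(n,c)
s=manip.get_state(); print(s)
E
```

```text
pics
side {'mtx': array([[414.84440223,   0.        , 319.86427698],
       [  0.        , 414.84440223, 199.65506726],
       [  0.        ,   0.        ,   1.        ]]), 'R': array([[ 0.96440691, -0.26412101, -0.01262547],
       [-0.16345136, -0.55793035, -0.81363221],
       [ 0.20785323,  0.78673618, -0.58124282]]), 't': array([-0.47871024,  0.19002159,  1.54854507])}
top {'mtx': array([[407.26469762,   0.        , 319.70921929],
       [  0.        , 407.26469762, 202.98567637],
       [  0.        ,   0.        ,   1.        ]]), 'R': array([[-0.02026326, -0.9997778 ,  0.00580889],
       [-0.98841457,  0.01915815, -0.15056427],
       [ 0.15041953, -0.00879251, -0.98858316]]), 't': array([-0.08051699,  0.51377996,  1.53761683])}
{'time': 0.1, 'joint_positions': array([-1.32670536e+00,  9.17898160e-02,  1.23175416e+00, -3.75892739e-05,
        1.81978017e+00, -5.66723325e-02]), 'joint_vel': array([ 9.89621189e-05, -2.69362585e-04, -3.24099964e-03,  3.03379214e-03,
        6.59064470e-04, -4.30567157e-04]), 'tau': array([ 2.30717080e-03, -4.47858560e+01, -4.07570243e+01,  7.01423083e-02,
        2.84639635e-02, -1.24095918e-04]), 'tool_pos': array([ 0.17768922, -0.57281538,  0.22162258]), 'tool_rot': array([ 9.88714294e-01,  1.49810866e-01, -9.91490571e-05, -8.60244188e-04]), 'ft_force': array([0.32338463, 0.13021834, 0.97833862]), 'torque': array([ 0.00876718,  0.00363933, -0.01346289]), 'grip_width': 0.0876018271218695}
```

View pics/side0.png

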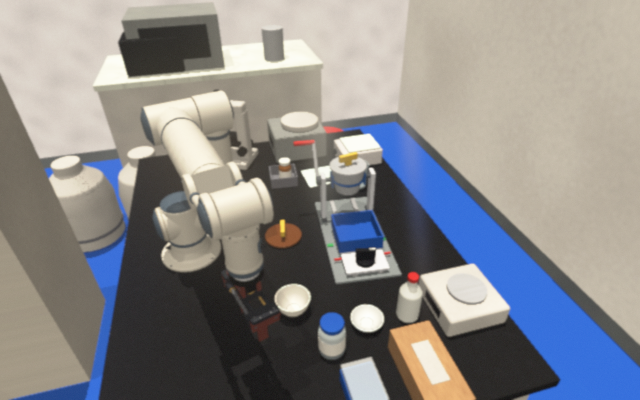

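View pics/top0.png

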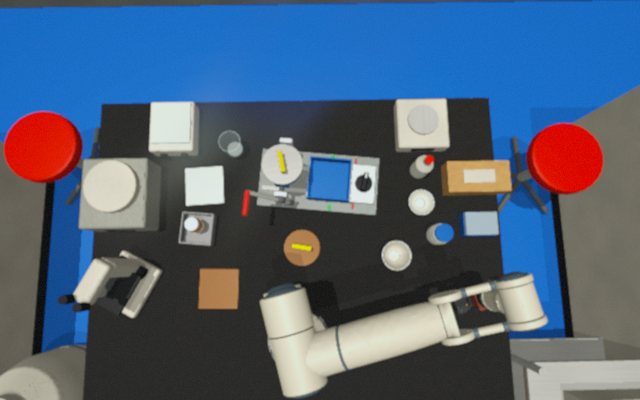

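The top view shows the station with its lid at about (283,162), the tray at (330,180) and the knob at (365,183). The white pad candidate is at (204,185). A brown pad is at (219,288) and the brown lid look-alike is at (302,247). I'll enlarge crops to check these.

```bash
python3 - <<'E'
import cv2
a=cv2.imread("pics/top0.png"); 
cv2.imwrite("pics/topc.png",cv2.resize(a[120:240,235:395],None,fx=5,fy=5,interpolation=cv2.INTER_CUBIC)[:600,:800])
cv2.imwrite("pics/topd.png",cv2.resize(a[90:320,140:260],None,fx=2.6,fy=2.6,interpolation=cv2.INTER_CUBIC))
b=cv2.imread("pics/side0.png")
cv2.imwrite("pics/sidec.png",cv2.resize(b[125:285,260:420],None,fx=3.7,fy=3.7,interpolation=cv2.INTER_CUBIC))
E
```

```text
(no output)
```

View pics/topc.png

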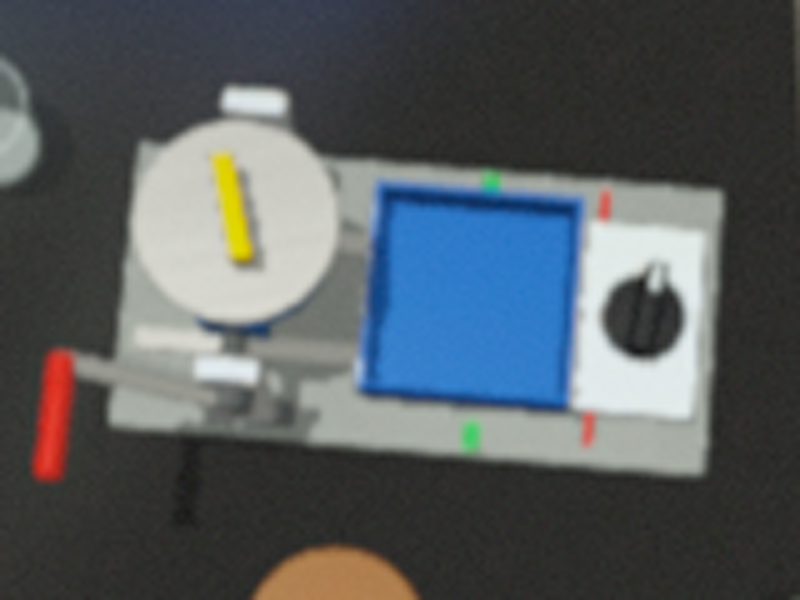

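View pics/topd.png

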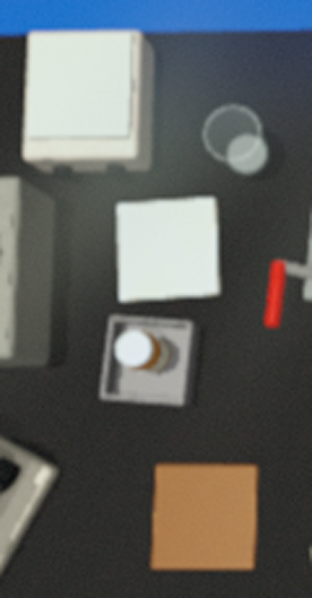

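View pics/sidec.png

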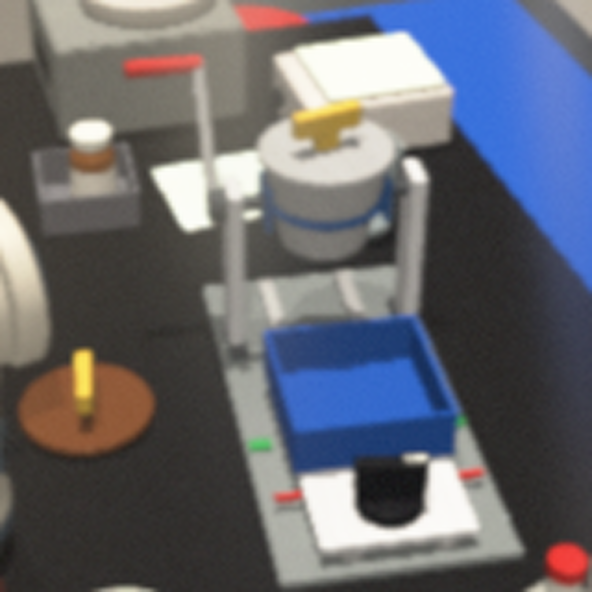

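The steel lid with the yellow handle, on the jar at top (283,162), is the lid meant; the brown disc on the bench at (302,247) is the look-alike. The flat white square at (204,185) is the pad. The white box at (174,128) is tall, and the square at (219,288) is brown. Next I'll measure their positions.

```bash
cat > h.py <<'E'
import numpy as np,cv2
from bench import manip
def cast(n,u,v,z):
    c=manip.get_calibration(n);K,R,t=c["mtx"],c["R"],c["t"]
    d=R.T@np.linalg.solve(K,[u,v,1.]);o=-R.T@t
    return o+d*(z-o[2])/d[2]
def proj(n,X):
    c=manip.get_calibration(n);p=c["mtx"]@(c["R"]@np.array(X)+c["t"]);return p[:2]/p[2]
def blobs(im,lo,hi,amin=4,roi=None):
    h=cv2.cvtColor(im,cv2.COLOR_RGB2HSV);m=cv2.inRange(h,np.array(lo),np.array(hi))
    if roi: 
        q=np.zeros_like(m);q[roi[1]:roi[3],roi[0]:roi[2]]=255;m&=q
    n,l,s,c=cv2.connectedComponentsWithStats(m)
    return m,[(c[i],s[i,4],cv2.minAreaRect(np.argwhere(l==i)[:,::-1].astype(np.float32))) for i in range(1,n) if s[i,4]>=amin]
E
python3 - <<'E'
from h import *
np.set_printoptions(precision=4,suppress=True)
a=cv2.imread("pics/top0.png")[:,:,::-1].copy();b=cv2.imread("pics/side0.png")[:,:,::-1].copy()
R=(235,120,395,240)
for nm,lo,hi,z in [("green",(45,90,60),(80,255,255),.013),("red",(0,120,90),(8,255,255),.026),("yellow",(20,120,100),(35,255,255),.285),("blue",(100,120,60),(118,255,255),.089)]:
    m,bl=blobs(a,lo,hi,5,R)
    for c,ar,r in bl: print("top",nm,c,ar,r,cast("top",*c,z)[:2])
m,bl=blobs(a,(0,0,170),(179,60,255),100,(180,160,230,212))
for c,ar,r in bl: print("pad",c,ar,r,cast("top",*c,.004)[:2],[cast("top",*p,.004)[:2] for p in cv2.boxPoints(r)])
# lid disc
m,bl=blobs(a,(0,0,120),(40,255,255),100,(255,135,305,190))
print([ (c,ar,r) for c,ar,r in bl])
R=(255,120,400,290)
for nm,lo,hi,z in [("green",(45,90,60),(80,255,255),.013),("red",(0,120,90),(8,255,255),.026),("yellow",(20,120,100),(35,255,255),.285)]:
    m,bl=blobs(b,lo,hi,4,R)
    for c,ar,r in bl: print("side",nm,c,ar,r,cast("side",*c,z)[:2])
E
```

```text
top green [333.     155.2857] 7 ((333.0, 155.0), (2.0, 2.0), 90.0) [ 0.7084 -0.1481]
top green [328.9286 206.8571] 14 ((329.0, 207.0), (4.0, 2.0), 90.0) [ 0.5    -0.1268]
top red [355.5714 160.7143] 7 ((355.5, 160.5), (3.0, 1.0), 90.0) [ 0.681  -0.2366]
top red [245.3333 202.9661] 177 ((245.41978454589844, 202.93174743652344), (6.8936333656311035, 26.28927993774414), 6.709837436676025) [0.5198 0.1992]
top red [352. 205.] 5 ((352.0, 205.0), (4.0, 0.0), -90.0) [ 0.5037 -0.2167]
top yellow [281.1915 161.4894] 94 ((281.24798583984375, 161.36398315429688), (21.555696487426758, 4.4721360206604), 79.69515228271484) [0.6161 0.0362]
top blue [328.8786 178.9125] 1738 ((328.64141845703125, 178.803466796875), (41.771881103515625, 42.519290924072266), 4.763641834259033) [ 0.5959 -0.1268]
top blue [285.8333 185.5   ] 6 ((285.5, 185.5), (1.0, 3.0), 90.0) [0.5736 0.0361]
pad [204.1085 185.303 ] 1429 ((204.23190307617188, 185.36993408203125), (37.86186218261719, 38.28994369506836), 87.27368927001953) [0.5975 0.3674] [array([0.6722, 0.4486]), array([0.6768, 0.2958]), array([0.5232, 0.2863]), array([0.
[... 391 characters left out ...]
ide red [331.7733 129.3867] 75 ((332.5, 129.5), (5.0, 15.0), 90.0) [0.7774 0.7745]
side red [302.6386 142.1566] 83 ((303.1287536621094, 142.28713989257812), (4.3781633377075195, 20.099750518798828), 84.2894058227539) [0.5871 0.6736]
side red [387.  252.5] 10 ((387.0, 252.5), (1.0, 4.0), 90.0) [ 0.6816 -0.2369]
side red [337.9 258.6] 10 ((337.5, 258.5), (1.0, 5.0), 90.0) [ 0.5031 -0.2182]
side yellow [347.8647 157.6466] 133 ((348.4690856933594, 158.69943237304688), (10.568397521972656, 17.23923110961914), 77.00537872314453) [0.6133 0.0227]
side yellow [282.2278 226.4557] 79 ((281.54571533203125, 227.3603973388672), (5.9847517013549805, 17.028045654296875), 4.085616588592529) [ 0.3034 -0.3037]
```

```bash
python3 - <<'E'
from h import *
np.set_printoptions(precision=4,suppress=True)
for p,z in [((281.54,163.46),.247),((281.2,161.45),.293)]: print(cast("top",*p,z))
# handle prediction
yaw=-.1
a=cv2.imread("pics/top0.png");b=cv2.imread("pics/side0.png")
k=a[165:200,345:385];s=b[238:275,345:390]
g=lambda k:cv2.resize(np.clip((k.astype(float)/255)**.5*255,0,255).astype(np.uint8),None,fx=9,fy=9,interpolation=cv2.INTER_CUBIC)
A,B=g(k),g(s);B=B[:A.shape[0]] if B.shape[0]>A.shape[0] else cv2.copyMakeBorder(B,0,A.shape[0]-B.shape[0],0,0,0);cv2.imwrite("pics/knob.png",np.hstack([A,B]))
C=np.array([.6,.02])
E
```

```text
[0.619  0.0383 0.247 ]
[0.6141 0.0355 0.293 ]
```

View pics/knob.png

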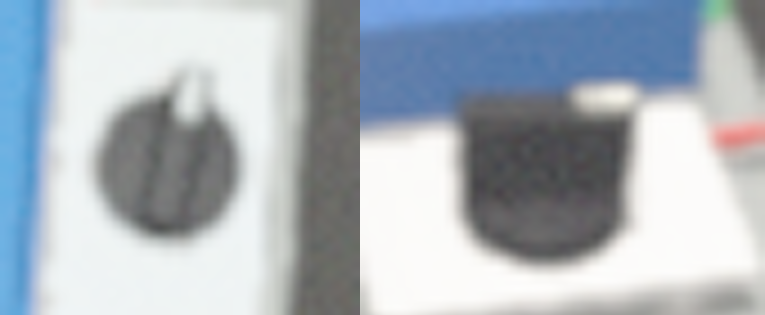

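The bar points about -0.24 rad from world x, with the white inlay at its far end, and the disc centre is at top (363.7,183.5). That agrees with yaw ≈ -0.1 and a starting carriage position of about 9 mm.

```bash
cat >> h.py <<'E'
np.set_printoptions(precision=4,suppress=True)
from scipy.spatial.transform import Rotation as Ro
def phi():
    R=Ro.from_quat(manip.get_state()["tool_rot"]).as_matrix();return np.arctan2(R[1,0],R[0,0])
def goto(p,ph=None,frm=None):
    s=manip.get_state();R=Ro.from_quat(s["tool_rot"]).as_matrix()
    if frm is None: frm=s["tool_pos"]
    f=phi();d=R.T@(np.array(p)-frm)*1000
    print("t",s["time"],"pos",s["tool_pos"],"phi",round(f,4),"F",s["ft_force"],"w",s["grip_width"])
    dp=0 if ph is None else (ph-f)
    # full small tilt correction to exactly down
    Rt=Ro.from_euler('z',f if ph is None else ph).as_matrix()@np.diag([1,-1,-1.])
    print(" linear",d.round(1)," dr",Ro.from_matrix(R.T@Rt).as_rotvec().round(4)," -dphi",-dp)
E
python3 - <<'E'
from h import *
K=cast("top",363.67,183.55,.051)
print("disc",K, "barend",cast("top",345+196/9,165+72/9,.091), "side white", )
# handle position at z .305
print("red handle", cast("top",245.4,202.95,.310))
r=.18
c=np.array([281.25,161.4]);d=np.array([np.cos(np.radians(79.7)),np.sin(np.radians(79.7))])*9
p,q=cast("top",*(c-d),.293),cast("top",*(c+d),.293);print("lid handle ang",np.arctan2(*(p-q)[[1,0]]))
goto((.616,.037,.40),.17)
E
```

```text
disc [ 0.5831 -0.2623  0.051 ] barend [ 0.6156 -0.2708  0.091 ] side white
red handle [0.4756 0.1491 0.31  ]
lid handle ang 0.16849461270241792
t 0.1 pos [ 0.1777 -0.5728  0.2216] phi 0.3008 F [0.3234 0.1302 0.9783] w 0.0876018271218695
 linear [ 599.3 -452.9 -177.6]  dr [-0.0017  0.0001  0.1308]  -dphi 0.13075401498091319
```

Request:
apply_moves(
  motion=[
    {"grip":87,"linear":[60,-45,-100],"dr":[0,0,0.03]},
    {"grip":87,"linear":[599,-453,-178],"dr":[0,0,0.13]},
    {"grip":87,"linear":[599,-453,-178],"dr":[0,0,0.13]},
    {"grip":87,"linear":[599,-453,-178],"dr":[0,0,0.13]},
    {"grip":87,"linear":[599,-453,-178],"dr":[0,0,0.13]},
    {"grip":87,"linear":[599,-453,-178],"dr":[0,0,0.13]},
    {"grip":87,"linear":[599,-453,-178],"dr":[0,0,0.13]},
    {"grip":87,"linear":[599,-453,-178],"dr":[0,0,0.13]},
    {"grip":87,"linear":[599,-453,-178],"dr":[0,0,0.13]},
    {"grip":87,"linear":[599,-453,-178],"dr":[0,0,0.13]},
  ],
)

```text
time: 1.1
tool_pos: [0.4537, -0.1878, 0.3473]
tool_rot: [0.996, 0.085, -0.0, -0.0]
ft_force: [1.1, -0.9, 0.5]
grip_width: 0.0866
```

```bash
python3 -c "
from h import *
goto((.616,.037,.40),.17)"
```

```text
t 1.1 pos [ 0.4537 -0.1878  0.3473] phi 0.1707 F [ 1.1054 -0.8517  0.4725] w 0.08663804433816921
 linear [ 198.1 -193.9  -52.7]  dr [-0.0001  0.0002  0.0007]  -dphi 0.0007082150946767507
```

Request:
apply_moves(
  motion=[
    {"grip":87,"linear":[198,-194,-53],"dr":[0,0,0]},
    {"grip":87,"linear":[198,-194,-53],"dr":[0,0,0]},
    {"grip":87,"linear":[198,-194,-53],"dr":[0,0,0]},
    {"grip":87,"linear":[198,-194,-53],"dr":[0,0,0]},
    {"grip":87,"linear":[198,-194,-53],"dr":[0,0,0]},
    {"grip":87,"linear":[198,-194,-53],"dr":[0,0,0]},
    {"grip":87,"linear":[198,-194,-53],"dr":[0,0,0]},
    {"grip":87,"linear":[198,-194,-53],"dr":[0,0,0]},
    {"grip":87,"linear":[198,-194,-53],"dr":[0,0,0]},
  ],
)

```text
time: 2.0
tool_pos: [0.6147, 0.0343, 0.4002]
tool_rot: [0.996, 0.085, -0.0, 0.0]
ft_force: [-0.2, 0.4, -0.3]
grip_width: 0.0867
```

```bash
python3 -c "
from h import *
goto((.616,.037,.261),.17)
a=manip.get_image('side');cv2.imwrite('pics/s1.png',cv2.resize(a[80:230,240:440],None,fx=4,fy=4,interpolation=cv2.INTER_CUBIC)[:,:,::-1])
print(manip.get_state()['joint_positions'])"
```

```text
t 2.0 pos [0.6147 0.0343 0.4002] phi 0.1698 F [-0.2221  0.4417 -0.2514] w 0.08670183904787823
 linear [  1.8  -2.5 139.2]  dr [ 0.0002  0.0003 -0.0002]  -dphi -0.0002320224970472351
[ 0.0002  0.2656  0.7094 -0.0003  2.1663  1.4015]
```

View pics/s1.png

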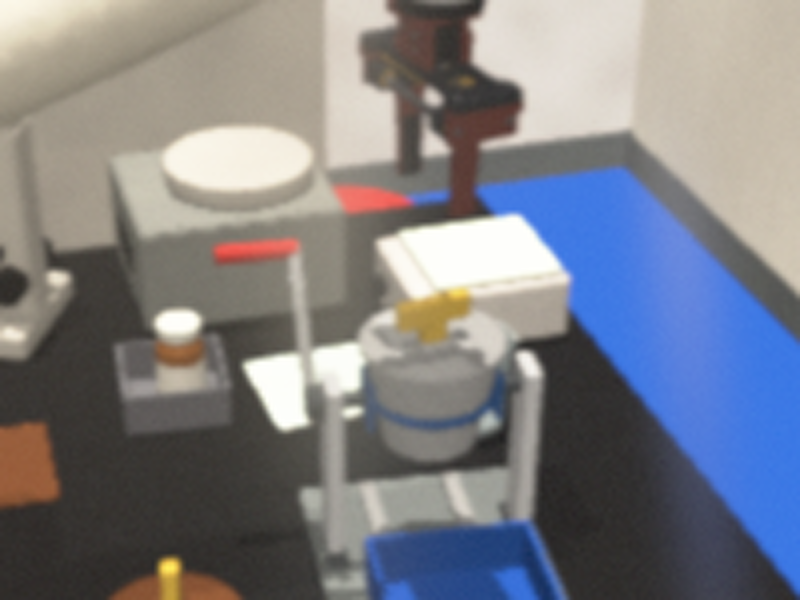

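The gripper hovers above the jar, and the yellow handle is clear at crop (433,313), so I can descend.

Request:
apply_moves(
  motion=[
    {"grip":87,"linear":[2,-2,45],"dr":[0,0,0]},
    {"grip":87,"linear":[2,-2,85],"dr":[0,0,0]},
    {"grip":87,"linear":[2,-2,115],"dr":[0,0,0]},
    {"grip":87,"linear":[2,-2,138],"dr":[0,0,0]},
    {"grip":87,"linear":[2,-2,138],"dr":[0,0,0]},
    {"grip":10,"linear":[2,-2,138],"dr":[0,0,0]},
    {"grip":5,"linear":[2,-2,138],"dr":[0,0,0]},
    {"grip":5,"linear":[2,-2,138],"dr":[0,0,0]},
    {"grip":5,"linear":[2,-2,138],"dr":[0,0,0]},
    {"grip":5,"linear":[2,-2,138],"dr":[0,0,0]},
  ],
)

```text
time: 3.05
tool_pos: [0.617, 0.0375, 0.263]
tool_rot: [0.996, 0.085, 0.001, 0.0]
ft_force: [-0.2, 0.4, 0.7]
grip_width: 0.0504
```

Request:
apply_moves(
  motion=[
    {"grip":5,"linear":[0,0,0],"dr":[0,0,0]},
    {"grip":5,"linear":[0,0,0],"dr":[0,0,0]},
    {"grip":5,"linear":[0,0,0],"dr":[0,0,0]},
    {"grip":5,"linear":[0,0,0],"dr":[0,0,0]},
    {"grip":5,"linear":[0,0,0],"dr":[0,0,0]},
    {"grip":5,"linear":[0,0,0],"dr":[0,0,0]},
    {"grip":5,"linear":[0,0,0],"dr":[0,0,0]},
  ],
)

```text
time: 3.75
tool_pos: [0.6168, 0.0375, 0.2621]
tool_rot: [0.996, 0.085, -0.0, -0.0]
ft_force: [-0.1, -0.5, 0.5]
grip_width: 0.0159
```

Width is 15.9 mm, so the handle is gripped. I'll lift it.

Request:
apply_moves(
  motion=[
    {"grip":5,"linear":[0,0,-15],"dr":[0,0,0]},
    {"grip":5,"linear":[0,0,-45],"dr":[0,0,0]},
    {"grip":5,"linear":[0,0,-85],"dr":[0,0,0]},
    {"grip":5,"linear":[0,0,-120],"dr":[0,0,0]},
    {"grip":5,"linear":[0,0,-120],"dr":[0,0,0]},
    {"grip":5,"linear":[0,0,-120],"dr":[0,0,0]},
  ],
)

```text
time: 4.35
tool_pos: [0.6171, 0.0375, 0.3825]
tool_rot: [0.996, 0.085, 0.001, 0.0]
ft_force: [-0.2, 0.3, -2.2]
grip_width: 0.016
```

```bash
python3 -c "
from h import *
goto((.5975,.3674,.382))
a=manip.get_image('top');cv2.imwrite('pics/t2.png',cv2.resize(a[90:240,180:380],None,fx=4,fy=4,interpolation=cv2.INTER_CUBIC)[:,:,::-1])
a=manip.get_image('side');cv2.imwrite('pics/s2.png',cv2.resize(a[80:230,240:440],None,fx=4,fy=4,interpolation=cv2.INTER_CUBIC)[:,:,::-1])
# pad from side too
"
```

```text
t 4.35 pos [0.6171 0.0375 0.3825] phi 0.1707 F [-0.2314  0.294  -2.2251] w 0.016033634799527522
 linear [  36.7 -328.5    0.5]  dr [ 0.0002 -0.0014 -0.    ]  -dphi 0
```

View pics/t2.png

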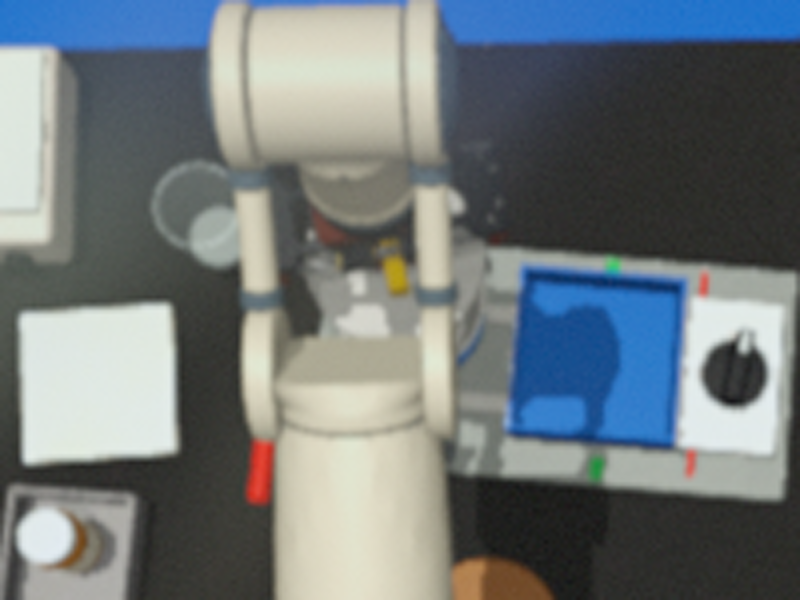

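View pics/s2.png

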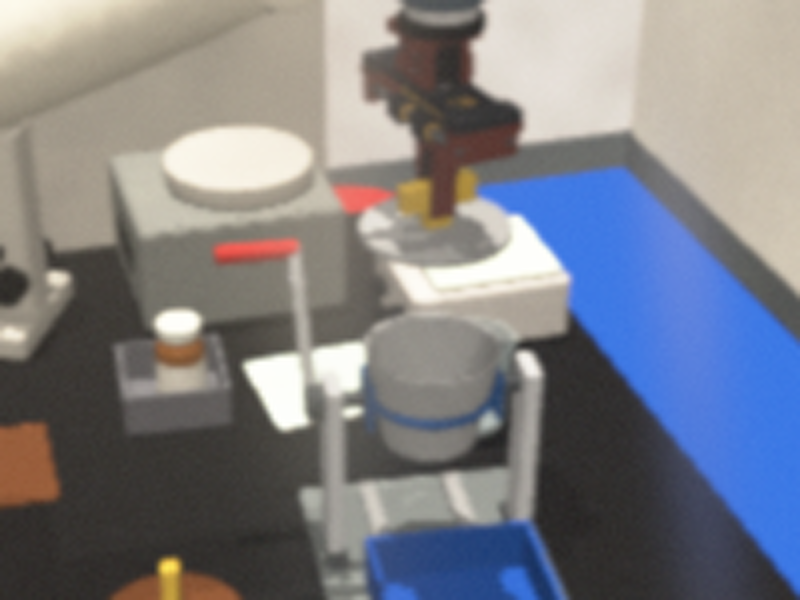

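The lid is lifted level with the grip near the handle's middle, and the jar is open and still upright. Now I'll carry the lid to the pad.

Request:
apply_moves(
  motion=[
    {"grip":5,"linear":[2,-20,0],"dr":[0,0,0]},
    {"grip":5,"linear":[6,-55,0],"dr":[0,0,0]},
    {"grip":5,"linear":[11,-100,0],"dr":[0,0,0]},
    {"grip":5,"linear":[16,-148,0],"dr":[0,0,0]},
    {"grip":5,"linear":[21,-196,0],"dr":[0,0,0]},
    {"grip":5,"linear":[26,-244,0],"dr":[0,0,0]},
    {"grip":5,"linear":[31,-285,0],"dr":[0,0,0]},
    {"grip":5,"linear":[34,-315,0],"dr":[0,0,0]},
    {"grip":5,"linear":[35,-328,0],"dr":[0,0,0]},
    {"grip":5,"linear":[35,-328,0],"dr":[0,0,0]},
  ],
)

```text
time: 5.45
tool_pos: [0.595, 0.369, 0.3784]
tool_rot: [0.996, 0.087, -0.003, 0.001]
ft_force: [-0.0, -0.4, -1.3]
grip_width: 0.0163
```

```bash
python3 -c "
from h import *
goto((.5965,.367,.032))
a=manip.get_image('side');cv2.imwrite('pics/s3.png',cv2.resize(a[50:230,220:420],None,fx=3.3,fy=3.3,interpolation=cv2.INTER_CUBIC)[:,:,::-1])
"
```

```text
t 5.45 pos [0.595  0.369  0.3784] phi 0.174 F [-0.0194 -0.4115 -1.3248] w 0.016288093472996156
 linear [  3.    1.7 346.4]  dr [0.0015 0.0053 0.    ]  -dphi 0
```

View pics/s3.png

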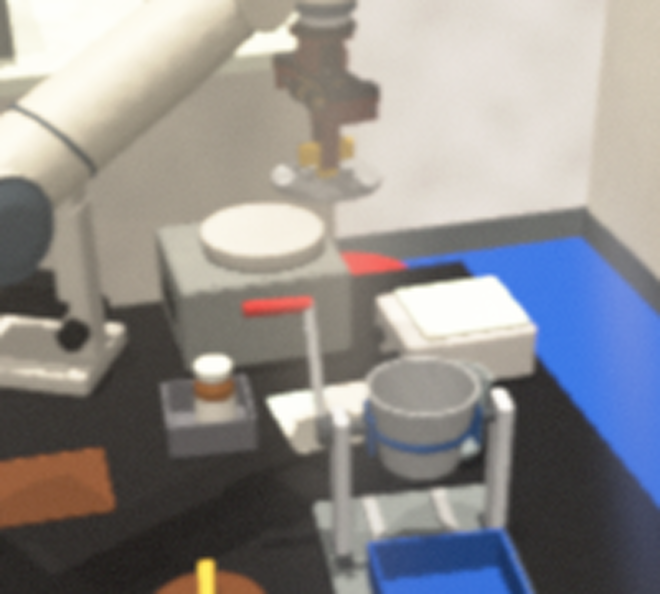

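Request:
apply_moves(
  motion=[
    {"grip":5,"linear":[0,0,30],"dr":[0,0,0]},
    {"grip":5,"linear":[0,0,75],"dr":[0,0,0]},
    {"grip":5,"linear":[0,0,125],"dr":[0,0,0]},
    {"grip":5,"linear":[0,0,175],"dr":[0,0,0]},
    {"grip":5,"linear":[0,0,225],"dr":[0,0,0]},
    {"grip":5,"linear":[0,0,270],"dr":[0,0,0]},
    {"grip":5,"linear":[0,0,305],"dr":[0,0,0]},
    {"grip":5,"linear":[0,0,325],"dr":[0,0,0]},
    {"grip":5,"linear":[0,0,325],"dr":[0,0,0]},
    {"grip":5,"linear":[0,0,325],"dr":[0,0,0]},
  ],
)

```text
time: 6.5
tool_pos: [0.5956, 0.3653, 0.0575]
tool_rot: [0.996, 0.085, -0.0, 0.0]
ft_force: [-0.2, -0.6, -1.9]
grip_width: 0.0157
```

```bash
python3 -c "
from h import *
goto((.5965,.367,.032),.17)
"
```

```text
t 6.5 pos [0.5956 0.3653 0.0575] phi 0.1695 F [-0.1502 -0.5574 -1.8561] w 0.01572451077206737
 linear [ 1.2 -1.5 25.5]  dr [ 0.0004  0.0005 -0.0005]  -dphi -0.0005062696060343097
```

Request:
apply_moves(
  motion=[
    {"grip":5,"linear":[1,-1.5,12],"dr":[0,0,0]},
    {"grip":5,"linear":[1,-1.5,19],"dr":[0,0,0]},
    {"grip":5,"linear":[1,-1.5,23],"dr":[0,0,0]},
    {"grip":5,"linear":[1,-1.5,25],"dr":[0,0,0]},
    {"grip":5,"linear":[1,-1.5,25.5],"dr":[0,0,0]},
    {"grip":5,"linear":[1,-1.5,25.5],"dr":[0,0,0]},
  ],
)

```text
time: 7.1
tool_pos: [0.5964, 0.3684, 0.0322]
tool_rot: [0.996, 0.085, 0.0, -0.0]
ft_force: [-0.4, -0.8, 0.9]
grip_width: 0.0159
```

Force z rose from -1.9 to +0.9 N, so the lid is resting on the pad. I'll release it and rise.

Request:
apply_moves(
  motion=[
    {"grip":60,"linear":[0,0,0],"dr":[0,0,0]},
    {"grip":60,"linear":[0,0,0],"dr":[0,0,0]},
    {"grip":60,"linear":[0,0,0],"dr":[0,0,0]},
    {"grip":60,"linear":[0,0,-30],"dr":[0,0,0]},
    {"grip":60,"linear":[0,0,-75],"dr":[0,0,0]},
    {"grip":60,"linear":[0,0,-125],"dr":[0,0,0]},
    {"grip":60,"linear":[0,0,-175],"dr":[0,0,0]},
    {"grip":60,"linear":[0,0,-225],"dr":[0,0,0]},
    {"grip":60,"linear":[0,0,-275],"dr":[0,0,0]},
    {"grip":60,"linear":[0,0,-325],"dr":[0,0,0]},
  ],
)

```text
time: 8.1
tool_pos: [0.5957, 0.3681, 0.3592]
tool_rot: [0.996, 0.085, 0.001, -0.0]
ft_force: [1.5, 0.9, 0.8]
grip_width: 0.0595
```

```bash
python3 -c "
from h import *
a=manip.get_image('side');cv2.imwrite('pics/s4.png',cv2.resize(a[50:230,220:420],None,fx=3.3,fy=3.3,interpolation=cv2.INTER_CUBIC)[:,:,::-1])
goto((.583,-.262,.36),2.91)
"
```

```text
t 8.15 pos [0.5961 0.3682 0.3706] phi 0.1707 F [ 0.097  -0.3583  6.8055] w 0.0602536946500848
 linear [-120.1  618.8    5.2]  dr [ 0.0202 -0.012  -2.7392]  -dphi -2.7393088526375657
```

View pics/s4.png

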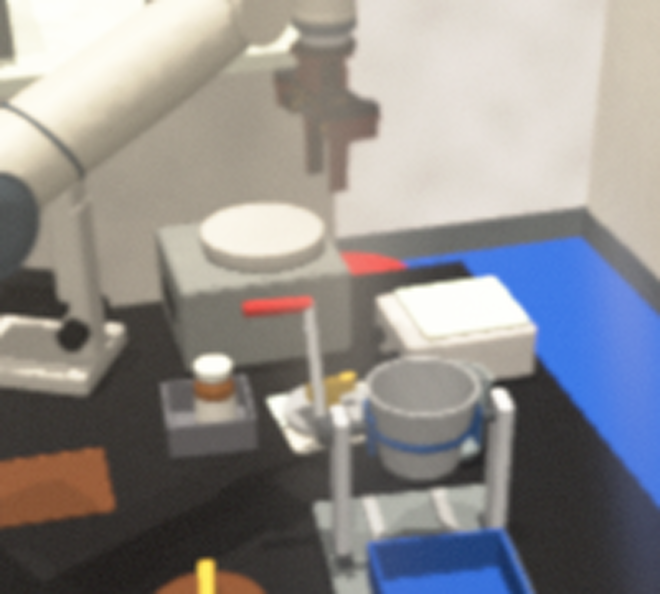

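The lid lies handle up on the pad, at side crop (330,400). Next I'll refine the knob centre from the side view.

```bash
python3 -c "
from h import *
for u,v in [(356.3,249.3),(375.8,248),(366.05,248.6)]: print(cast('side',u,v,.091))
print(cast('side',365.6,267.1-0,.051))
print('pred centerline', np.array([.620,.0375])+np.array([.0998,.995])*-.30)
"
```

```text
[ 0.5555 -0.257   0.091 ]
[ 0.6214 -0.2693  0.091 ]
[ 0.5885 -0.2629  0.091 ]
[ 0.5722 -0.3081  0.051 ]
pred centerline [ 0.5901 -0.261 ]
```

Request:
apply_moves(
  motion=[
    {"grip":50,"linear":[-30,40,-30],"dr":[0,0,-0.15]},
    {"grip":50,"linear":[-40,90,-30],"dr":[0,0,-0.3]},
    {"grip":50,"linear":[-40,140,-30],"dr":[0,0,-0.45]},
    {"grip":50,"linear":[-50,190,-30],"dr":[0,0,-0.6]},
    {"grip":50,"linear":[-60,240,-30],"dr":[0,0,-0.75]},
    {"grip":50,"linear":[-70,290,-30],"dr":[0,0,-0.9]},
    {"grip":50,"linear":[-80,340,-30],"dr":[0,0,-1.05]},
    {"grip":50,"linear":[-90,390,-30],"dr":[0,0,-1.2]},
    {"grip":50,"linear":[-100,440,-30],"dr":[0,0,-1.35]},
    {"grip":50,"linear":[-105,490,-30],"dr":[0,0,-1.5]},
  ],
)

```text
time: 9.15
tool_pos: [0.5746, -0.0984, 0.3871]
tool_rot: [0.693, 0.721, 0.0, 0.0]
ft_force: [0.7, 0.5, -0.5]
grip_width: 0.0501
```

```bash
python3 -c "
from h import *
goto((.586,-.262,.25),2.90);print(manip.get_state()['joint_positions'])
"
```

```text
t 9.15 pos [ 0.5746 -0.0984  0.3871] phi 1.6093 F [ 0.6617  0.5315 -0.5201] w 0.05008370755860079
 linear [-163.9    4.9  137.1]  dr [ 0.0008  0.0009 -1.2907]  -dphi -1.2907299147836626
[-0.2279  0.1492  0.8689  0.0001  2.1224 -0.2664]
```

Request:
apply_moves(
  motion=[
    {"grip":42,"linear":[-40,1,0],"dr":[0,0,-0.15]},
    {"grip":42,"linear":[-80,2,0],"dr":[0,0,-0.3]},
    {"grip":42,"linear":[-120,4,0],"dr":[0,0,-0.45]},
    {"grip":42,"linear":[-163,7,30],"dr":[0,0,-0.6]},
    {"grip":42,"linear":[-163,7,60],"dr":[0,0,-0.75]},
    {"grip":42,"linear":[-163,7,90],"dr":[0,0,-0.9]},
    {"grip":42,"linear":[-163,7,137],"dr":[0,0,-1.05]},
    {"grip":42,"linear":[-163,7,137],"dr":[0,0,-1.2]},
    {"grip":42,"linear":[-163,7,137],"dr":[0,0,-1.3]},
    {"grip":42,"linear":[-163,7,137],"dr":[0,0,-1.3]},
  ],
)

```text
time: 10.15
tool_pos: [0.5872, -0.2592, 0.249]
tool_rot: [0.118, 0.993, 0.0, -0.0]
ft_force: [-0.2, 0.3, 0.4]
grip_width: 0.0423
```

```bash
python3 -c "
from h import *
goto((.588,-.262,.059),2.91);print(manip.get_state()['joint_positions'])
a=manip.get_image('side');cv2.imwrite('pics/s5.png',cv2.resize(a[150:290,300:440],None,fx=4,fy=4,interpolation=cv2.INTER_CUBIC)[:,:,::-1])
"
```

```text
t 10.15 pos [ 0.5872 -0.2592  0.249 ] phi 2.9041 F [-0.1575  0.2507  0.3532] w 0.042259921406401176
 linear [ -1.6  -2.6 190. ]  dr [ 0.0002 -0.0008 -0.0059]  -dphi -0.0059264363510860285
[-0.4687  0.2155  1.0469  0.      1.88   -1.802 ]
```

View pics/s5.png

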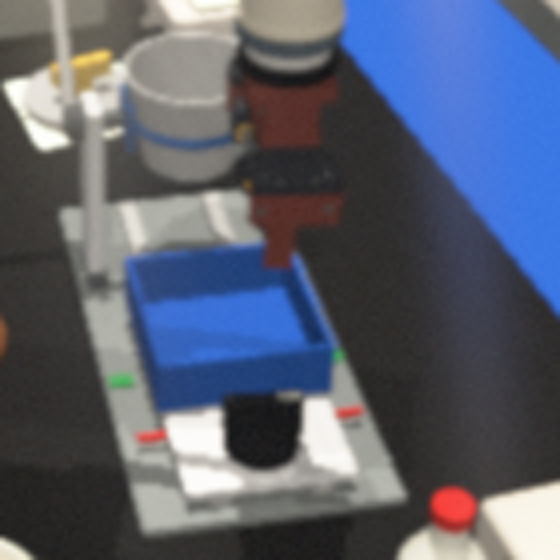

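The gripper is above the knob (crop 262,430) with nothing in the way. I'll descend with the fingers part-open and close.

Request:
apply_moves(
  motion=[
    {"grip":42,"linear":[-1.6,-2.6,40],"dr":[0,0,0]},
    {"grip":42,"linear":[-1.6,-2.6,85],"dr":[0,0,0]},
    {"grip":42,"linear":[-1.6,-2.6,125],"dr":[0,0,0]},
    {"grip":42,"linear":[-1.6,-2.6,150],"dr":[0,0,0]},
    {"grip":42,"linear":[-1.6,-2.6,170],"dr":[0,0,0]},
    {"grip":42,"linear":[-1.6,-2.6,185],"dr":[0,0,0]},
    {"grip":42,"linear":[-1.6,-2.6,189],"dr":[0,0,0]},
    {"grip":42,"linear":[-1.6,-2.6,189],"dr":[0,0,0]},
  ],
)

```text
time: 11.0
tool_pos: [0.5885, -0.2623, 0.0609]
tool_rot: [0.119, 0.993, -0.0, 0.0]
ft_force: [-0.1, 0.5, 0.2]
grip_width: 0.0419
```

Request:
apply_moves(
  motion=[
    {"grip":5,"linear":[0,0,0],"dr":[0,0,0]},
    {"grip":5,"linear":[0,0,0],"dr":[0,0,0]},
    {"grip":5,"linear":[0,0,0],"dr":[0,0,0]},
    {"grip":5,"linear":[0,0,0],"dr":[0,0,0]},
    {"grip":5,"linear":[0,0,0],"dr":[0,0,0]},
  ],
)

```text
time: 11.5
tool_pos: [0.5888, -0.2622, 0.0616]
tool_rot: [0.119, 0.993, -0.0, 0.001]
ft_force: [0.5, 1.4, 2.7]
grip_width: 0.0158
```

```bash
python3 -c "
from h import *
goto((.588,-.262,.059),2.91);print(manip.get_state()['joint_positions'],manip.get_state()['torque'])
"
```

```text
t 11.5 pos [ 0.5888 -0.2622  0.0616] phi 2.9036 F [0.476  1.3597 2.6782] w 0.015762338657052948
 linear [0.8 0.  2.6]  dr [-0.0001  0.0013 -0.0064]  -dphi -0.006399176928288508
[-0.4719  0.2352  1.3565  0.0003  1.5485 -1.8047] [ 0.2509 -0.0745  0.1098]
```

Gripped centrally with low force. I'll turn it 0.6 rad clockwise, tracking 70 mm/rad along station +y.

Request:
apply_moves(
  motion=[
    {"grip":5,"linear":[0.5,3.5,0],"dr":[0,0,0.05]},
    {"grip":5,"linear":[1.2,8.3,0],"dr":[0,0,0.12]},
    {"grip":5,"linear":[1.9,13.9,0],"dr":[0,0,0.2]},
    {"grip":5,"linear":[2.7,19.4,0],"dr":[0,0,0.28]},
    {"grip":5,"linear":[3.5,25.0,0],"dr":[0,0,0.36]},
    {"grip":5,"linear":[4.2,30.5,0],"dr":[0,0,0.44]},
    {"grip":5,"linear":[5.0,36.1,0],"dr":[0,0,0.52]},
    {"grip":5,"linear":[5.8,41.6,0],"dr":[0,0,0.6]},
    {"grip":5,"linear":[5.8,41.6,0],"dr":[0,0,0.6]},
    {"grip":5,"linear":[5.8,41.6,0],"dr":[0,0,0.6]},
  ],
)

```text
time: 12.5
tool_pos: [0.5925, -0.2212, 0.0616]
tool_rot: [0.406, 0.914, -0.001, 0.001]
ft_force: [-2.2, -1.8, 5.4]
grip_width: 0.016
```

```bash
cat > al.py <<'E'
from h import *
import sys
def aln(tag):
    out=[]
    for n,roi in(("top",(300,140,395,220)),("side",(310,200,410,280))):
        im=manip.get_image(n)
        cv2.imwrite(f"pics/{n}{tag}.png",cv2.resize(im[roi[1]:roi[3],roi[0]:roi[2]],None,fx=6,fy=6,interpolation=cv2.INTER_CUBIC)[:,:,::-1])
        for nm,lo,hi,z in [("green",(45,90,60),(80,255,255),.013),("red",(0,120,90),(8,255,255),.026)]:
            h=im.astype(float)
            m,bl=blobs(im,lo,hi,3,roi)
            for c,ar,r in bl:
                X=cast(n,*c,z)[:2]; st=(X-[.620,.0375])@np.array([[.995,.0998],[-.0998,.995]]).T if 0 else None
                d=X-np.array([.620,.0375]); print(n,nm,c.round(1),ar,"station",(d@[.995,-.0998]).round(4),(d@[.0998,.995]).round(4))
aln(sys.argv[1])
goto((.588,-.262,.059));s=manip.get_state();print(s["torque"],s["joint_positions"][5])
E
python3 al.py k1
```

```text
top green [333.  155.3] 7 station 0.1065 -0.1759
top red [359. 183.] 20 station -0.0008 -0.286
side green [382.4 238.6] 13 station 0.0995 -0.1766
side green [329.8 244.8] 13 station -0.1029 -0.1753
side red [353.8 212.3] 6 station 0.027 -0.0136
side red [383.4 244.6] 8 station 0.0882 -0.2239
side red [335.7 250.5] 11 station -0.0901 -0.2237
side red [408.2 275.7] 19 station 0.125 -0.3893
t 12.6 pos [ 0.5926 -0.2212  0.0616] phi 2.3044 F [-2.9339 -1.5631  5.1471] w 0.015898995240872692
 linear [-27.2 -30.7   2.6]  dr [-0.0002  0.0012 -0.    ]  -dphi 0
[-0.4095  0.2586 -0.283 ] -1.144335520735557
```

Pointer at station y -0.2238 and mark at -0.176, so about 0.68 rad remains. Forces are small.

Request:
apply_moves(
  motion=[
    {"grip":5,"linear":[2.4,2.6,0],"dr":[0,0,0.05]},
    {"grip":5,"linear":[5.6,6.2,0],"dr":[0,0,0.12]},
    {"grip":5,"linear":[9.4,10.4,0],"dr":[0,0,0.2]},
    {"grip":5,"linear":[13.2,14.5,0],"dr":[0,0,0.28]},
    {"grip":5,"linear":[16.9,18.6,0],"dr":[0,0,0.36]},
    {"grip":5,"linear":[20.7,22.8,0],"dr":[0,0,0.44]},
    {"grip":5,"linear":[24.4,26.9,0],"dr":[0,0,0.52]},
    {"grip":5,"linear":[29.1,32.1,0],"dr":[0,0,0.62]},
    {"grip":5,"linear":[29.1,32.1,0],"dr":[0,0,0.62]},
    {"grip":5,"linear":[29.1,32.1,0],"dr":[0,0,0.62]},
  ],
)

```text
time: 13.6
tool_pos: [0.5959, -0.1784, 0.0616]
tool_rot: [0.666, 0.746, -0.001, -0.0]
ft_force: [-6.7, -3.2, 7.4]
grip_width: 0.0159
```

```bash
python3 al.py k2
```

```text
top red [340.8 181.1] 28 station 0.0011 -0.2139
side green [383.6 238.6] 5 station 0.104 -0.1774
side green [329. 245.] 3 station -0.1059 -0.1756
side red [349.6 200.8] 5 station 0.0281 0.0678
side red [379.6 237.4] 8 station 0.0861 -0.1822
side red [333.  242.7] 9 station -0.0916 -0.1799
side red [408.2 275.8] 20 station 0.1247 -0.3897
t 13.7 pos [ 0.5959 -0.1785  0.0616] phi 1.6838 F [-7.4334 -2.2641  7.5454] w 0.015947299300598575
 linear [-82.1 -17.3   2.7]  dr [-0.002   0.0011 -0.    ]  -dphi 0
[-0.48    0.9734 -0.3056] -0.45761422554505465
```

View pics/sidek2.png

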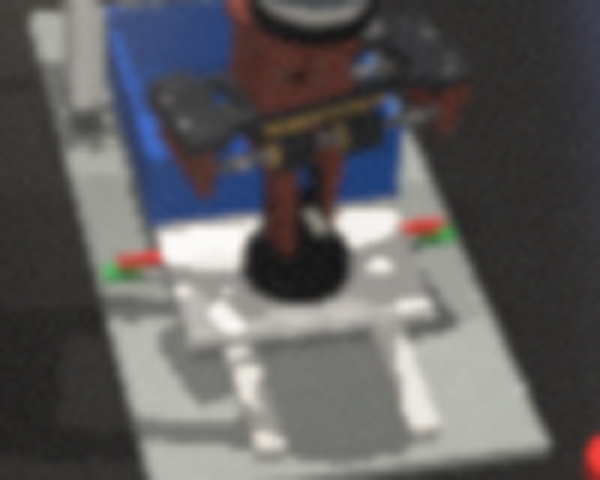

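Pointers average -0.181 against marks at -0.1755, so 5.5 mm remains, about 0.08 rad.

Request:
apply_moves(
  motion=[
    {"grip":5,"linear":[2.8,0.2,0],"dr":[0,0,0.04]},
    {"grip":5,"linear":[5.6,0.3,0],"dr":[0,0,0.08]},
    {"grip":5,"linear":[5.6,0.3,0],"dr":[0,0,0.08]},
    {"grip":5,"linear":[5.6,0.3,0],"dr":[0,0,0.08]},
  ],
)

```text
time: 14.1
tool_pos: [0.5963, -0.1729, 0.0616]
tool_rot: [0.695, 0.719, -0.001, 0.0]
ft_force: [-3.1, -2.7, 6.1]
grip_width: 0.016
```

```bash
python3 al.py k3
```

```text
top red [338.2 180.5] 24 station 0.0026 -0.2037
side green [382.9 238.4] 12 station 0.1018 -0.1759
side green [329.5 244.8] 11 station -0.1037 -0.175
side red [349.8 201.2] 5 station 0.0283 0.0649
side red [379.6 236.3] 7 station 0.0877 -0.1761
side red [332.9 241.6] 10 station -0.0908 -0.174
side red [408.2 275.8] 20 station 0.1247 -0.3897
t 14.2 pos [ 0.5963 -0.1729  0.0616] phi 1.604 F [-4.5749 -2.8174  5.9976] w 0.015635909104292398
 linear [-88.8 -11.2   2.7]  dr [-0.0003  0.0014 -0.    ]  -dphi 0
[-0.4956  0.6439 -0.3821] -0.3693124279391814
```

View pics/sidek3.png

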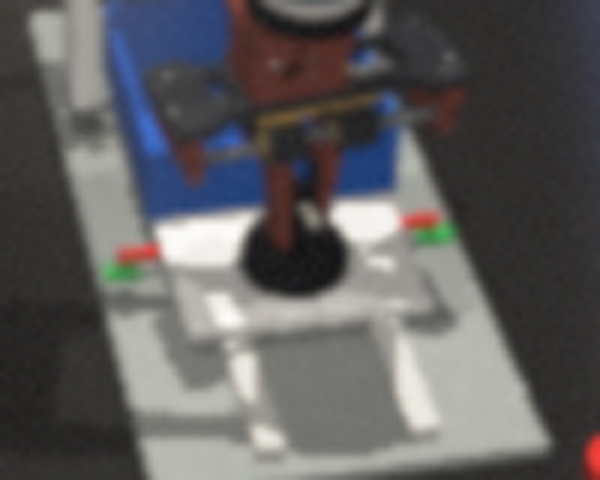

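Pointers average -0.1751 against marks at -0.1753, so they line up. I'll release, rise and turn towards the lever.

Request:
apply_moves(
  motion=[
    {"grip":50,"linear":[0,0,0],"dr":[0,0,0]},
    {"grip":50,"linear":[0,0,0],"dr":[0,0,0]},
    {"grip":50,"linear":[0,0,0],"dr":[0,0,0]},
    {"grip":50,"linear":[0,0,-25],"dr":[0,0,0]},
    {"grip":50,"linear":[0,0,-70],"dr":[0,0,0]},
    {"grip":50,"linear":[0,0,-120],"dr":[0,0,0]},
    {"grip":50,"linear":[0,0,-170],"dr":[0,0,0]},
    {"grip":50,"linear":[0,0,-220],"dr":[0,0,0]},
    {"grip":50,"linear":[0,0,-270],"dr":[0,0,-0.1]},
    {"grip":50,"linear":[0,0,-330],"dr":[0,0,-0.2]},
  ],
)

```text
time: 15.2
tool_pos: [0.5963, -0.1713, 0.3825]
tool_rot: [0.618, 0.786, 0.0, -0.0]
ft_force: [1.9, -0.4, 0.9]
grip_width: 0.0498
```

```bash
python3 -c "
from h import *
goto((.4724,.1494,.39),3.04)"
```

```text
t 15.2 pos [ 0.5963 -0.1713  0.3825] phi 1.8085 F [ 1.9052 -0.3714  0.9026] w 0.049772362432391755
 linear [340.9 -45.   -7.4]  dr [ 0.0004 -0.0001 -1.2315]  -dphi -1.2315304384938177
```

Request:
apply_moves(
  motion=[
    {"grip":50,"linear":[35,-5,-2],"dr":[0,0,-0.12]},
    {"grip":50,"linear":[80,-11,-5],"dr":[0,0,-0.26]},
    {"grip":50,"linear":[125,-17,-7],"dr":[0,0,-0.4]},
    {"grip":50,"linear":[170,-23,-7],"dr":[0,0,-0.55]},
    {"grip":50,"linear":[215,-29,-7],"dr":[0,0,-0.7]},
    {"grip":50,"linear":[260,-35,-7],"dr":[0,0,-0.85]},
    {"grip":45,"linear":[305,-41,-7],"dr":[0,0,-1.0]},
    {"grip":40,"linear":[341,-45,-7],"dr":[0,0,-1.15]},
    {"grip":36,"linear":[341,-45,-7],"dr":[0,0,-1.23]},
    {"grip":36,"linear":[341,-45,-7],"dr":[0,0,-1.23]},
  ],
)

```text
time: 16.2
tool_pos: [0.4738, 0.151, 0.3876]
tool_rot: [0.052, 0.999, 0.0, -0.0]
ft_force: [0.0, 0.1, 0.1]
grip_width: 0.0361
```

```bash
python3 al.py k4; python3 -c "
from h import *
goto((.4724,.1494,.286),3.04)"
```

```text
top green [328.9 208. ] 7 station -0.1076 -0.1756
top red [329. 202.] 3 station -0.0858 -0.1741
side green [382.7 238.5] 11 station 0.1009 -0.1765
side green [329.8 244.6] 9 station -0.1026 -0.1737
side red [379.6 236.4] 8 station 0.0877 -0.1767
side red [333.  241.7] 9 station -0.0905 -0.1744
side red [408.1 276. ] 21 station 0.1242 -0.3904
t 16.3 pos [0.4744 0.1497 0.3875] phi 3.0314 F [0.1658 0.7367 0.0627] w 0.03639373159488158
 linear [-158.3 -396.7  328.5]  dr [-0.0001 -0.0003  0.    ]  -dphi 0
[ 0.0043 -0.1625  0.0467] -1.2233204552117787
t 16.3 pos [0.4744 0.1497 0.3875] phi 3.0314 F [0.1658 0.7367 0.0627] w 0.03639373159488158
 linear [  1.9  -0.5 101.5]  dr [-0.0001 -0.0003 -0.0086]  -dphi -0.008570250246240807
```

View pics/topk4.png

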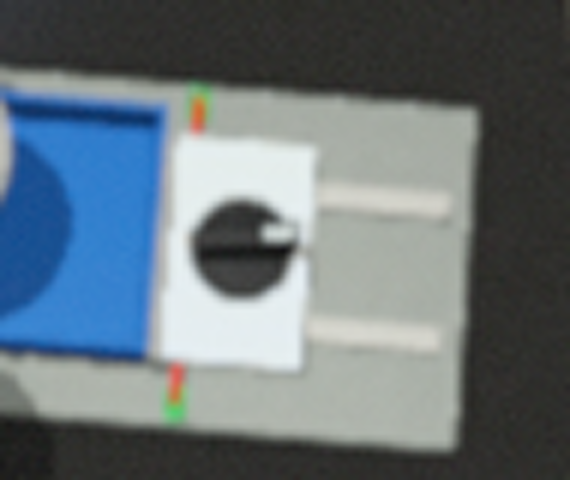

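From above, the red pointers at crop (177,380) and (199,115) sit in line with the green marks at (175,410) and (200,95). I'll now lower the open fingers over the bar.

Request:
apply_moves(
  motion=[
    {"grip":36,"linear":[0,-1,30],"dr":[0,0,0]},
    {"grip":36,"linear":[0,-1,50],"dr":[0,0,0]},
    {"grip":36,"linear":[0,-1,62],"dr":[0,0,0]},
    {"grip":36,"linear":[0,-1,74],"dr":[0,0,0]},
    {"grip":36,"linear":[0,-1,86],"dr":[0,0,0]},
    {"grip":36,"linear":[0,-1,100],"dr":[0,0,0]},
    {"grip":36,"linear":[0,-1,100],"dr":[0,0,0]},
    {"grip":36,"linear":[0,-1,100],"dr":[0,0,0]},
  ],
)

```text
time: 17.1
tool_pos: [0.4741, 0.1486, 0.2879]
tool_rot: [0.054, 0.999, 0.0, -0.0]
ft_force: [-0.7, 0.4, -0.3]
grip_width: 0.0359
```

```bash
python3 -c "
from h import *
goto((.4724,.1494,.286),3.04)
a=manip.get_image('side');cv2.imwrite('pics/s6.png',cv2.resize(a[80:230,230:430],None,fx=4,fy=4,interpolation=cv2.INTER_CUBIC)[:,:,::-1])
"
```

```text
t 17.1 pos [0.4741 0.1486 0.2879] phi 3.0326 F [-0.7058  0.4283 -0.2879] w 0.03588924214471886
 linear [1.8 0.6 1.9]  dr [ 0.     -0.0001 -0.0074]  -dphi -0.007354443072477235
```

View pics/s6.png

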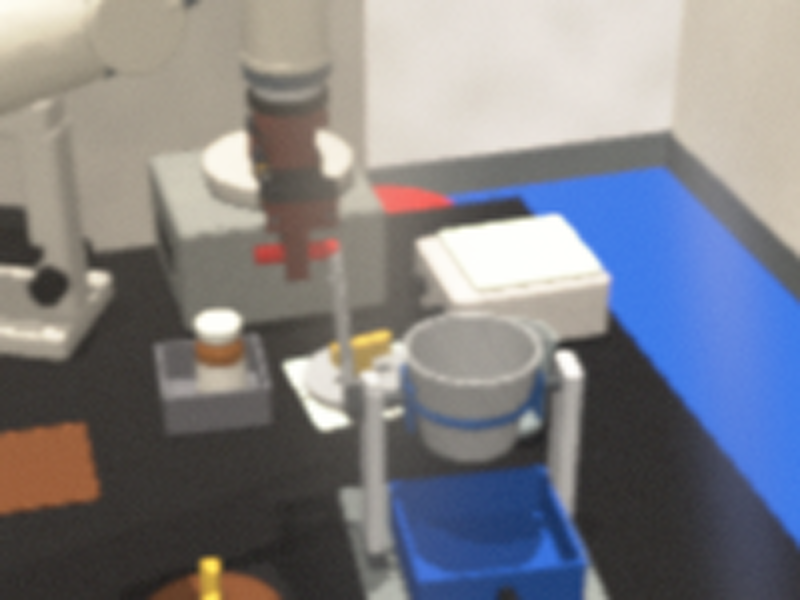

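The fingers straddle the red bar with no load. I'll start the arc.

Request:
apply_moves(
  motion=[
    {"grip":36,"linear":[0,-10,-4],"dr":[0,0,0]},
    {"grip":36,"linear":[0,-21,-9],"dr":[0,0,0]},
    {"grip":36,"linear":[0,-33,-15],"dr":[0,0,0]},
    {"grip":36,"linear":[0,-47,-21],"dr":[0,0,0]},
    {"grip":36,"linear":[0,-61,-26],"dr":[0,0,0]},
    {"grip":36,"linear":[0,-76,-30],"dr":[0,0,0]},
    {"grip":36,"linear":[0,-90,-32],"dr":[0,0,0]},
    {"grip":36,"linear":[0,-105,-33],"dr":[0,0,0]},
    {"grip":36,"linear":[0,-120,-32],"dr":[0,0,0]},
    {"grip":36,"linear":[0,-120,-32],"dr":[0,0,0]},
  ],
)

```text
time: 18.15
tool_pos: [0.4609, 0.0275, 0.32]
tool_rot: [0.056, 0.998, -0.001, 0.0]
ft_force: [-1.0, -0.4, 0.4]
grip_width: 0.036
```

```bash
python3 -c "
from h import *
goto((.4724,.1494,.286))
a=manip.get_image('side');cv2.imwrite('pics/s7.png',cv2.resize(a[80:230,230:430],None,fx=4,fy=4,interpolation=cv2.INTER_CUBIC)[:,:,::-1])
"
```

```text
t 18.15 pos [0.4609 0.0275 0.32  ] phi 3.0304 F [-0.971  -0.4354  0.4349] w 0.03598421278912825
 linear [  2.1 122.5  33.9]  dr [-0.001   0.0003 -0.    ]  -dphi 0
```

View pics/s7.png

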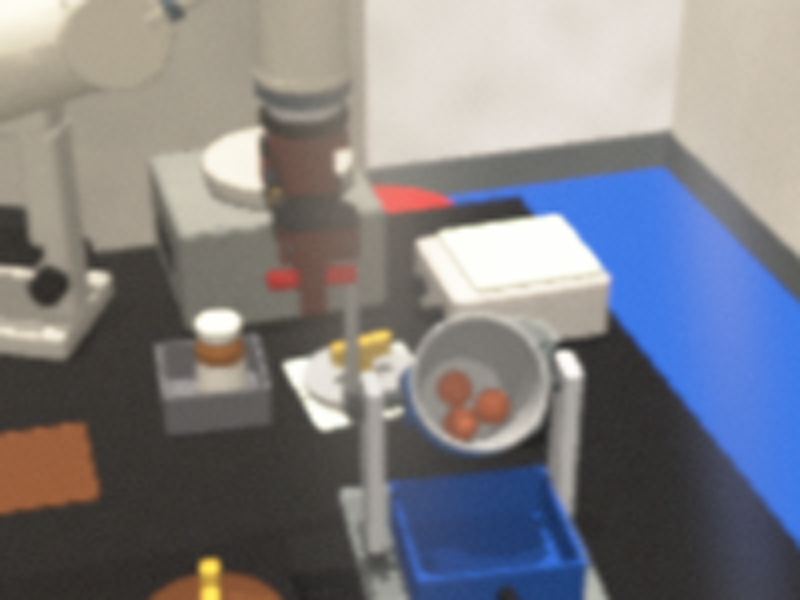

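The jar is tipping smoothly and the three balls show inside at crop (470,405). I'll continue.

Request:
apply_moves(
  motion=[
    {"grip":36,"linear":[0,-14,2],"dr":[0,0,0]},
    {"grip":36,"linear":[0,-29,6],"dr":[0,0,0]},
    {"grip":36,"linear":[0,-43,11],"dr":[0,0,0]},
    {"grip":36,"linear":[0,-57,17],"dr":[0,0,0]},
    {"grip":36,"linear":[0,-70,25],"dr":[0,0,0]},
    {"grip":36,"linear":[0,-76,29],"dr":[0,0,0]},
    {"grip":36,"linear":[0,-82,34],"dr":[0,0,0]},
    {"grip":36,"linear":[0,-88,39],"dr":[0,0,0]},
    {"grip":36,"linear":[0,-93,45],"dr":[0,0,0]},
    {"grip":36,"linear":[0,-98,50],"dr":[0,0,0]},
  ],
)

```text
time: 19.2
tool_pos: [0.4506, -0.0682, 0.2692]
tool_rot: [0.054, 0.999, 0.0, -0.0]
ft_force: [0.8, 2.2, 0.7]
grip_width: 0.0359
```

```bash
python3 -c "
from h import *
goto((.4724,.1494,.286))
a=manip.get_image('side');cv2.imwrite('pics/s8.png',cv2.resize(a[80:230,230:430],None,fx=4,fy=4,interpolation=cv2.INTER_CUBIC)[:,:,::-1])
"
```

```text
t 19.2 pos [ 0.4506 -0.0682  0.2692] phi 3.0336 F [0.7689 2.2202 0.6677] w 0.03592239291475494
 linear [  1.8 218.7 -16.8]  dr [ 0.0001 -0.0002 -0.    ]  -dphi 0
```

View pics/s8.png

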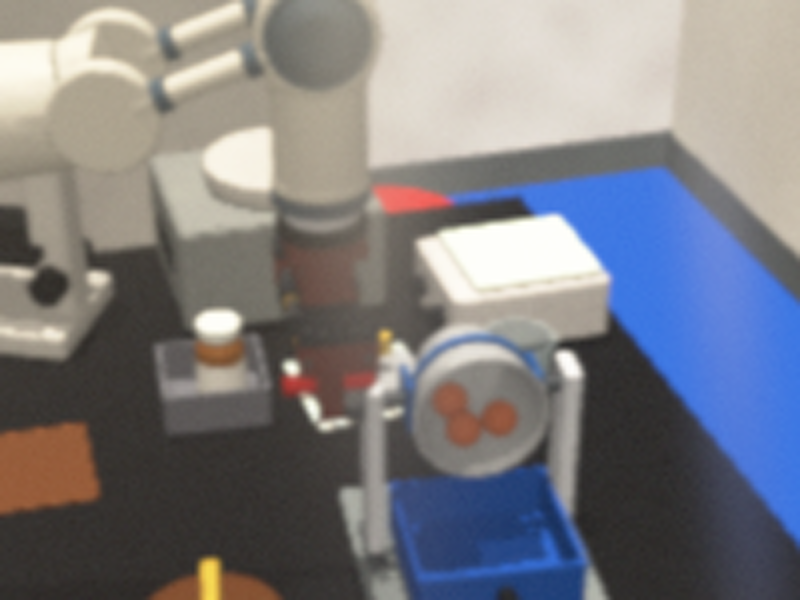

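Request:
apply_moves(
  motion=[
    {"grip":36,"linear":[0,-4,5],"dr":[0,0,0]},
    {"grip":36,"linear":[0,-8,10],"dr":[0,0,0]},
    {"grip":36,"linear":[0,-11,15],"dr":[0,0,0]},
    {"grip":36,"linear":[0,-14,19],"dr":[0,0,0]},
    {"grip":36,"linear":[0,-17,23],"dr":[0,0,0]},
    {"grip":36,"linear":[0,-17,23],"dr":[0,0,0]},
    {"grip":36,"linear":[0,-17,23],"dr":[0,0,0]},
  ],
)

```text
time: 19.95
tool_pos: [0.4486, -0.0848, 0.2461]
tool_rot: [0.054, 0.999, 0.0, -0.001]
ft_force: [0.6, 3.1, -1.9]
grip_width: 0.0364
```

```bash
python3 -c "
from h import *
goto((.4724,.1494,.286))
a=manip.get_image('side');cv2.imwrite('pics/s9.png',cv2.resize(a[80:230,230:430],None,fx=4,fy=4,interpolation=cv2.INTER_CUBIC)[:,:,::-1])
"
```

```text
t 19.95 pos [ 0.4486 -0.0848  0.2461] phi 3.0333 F [ 0.6437  3.0829 -1.8884] w 0.03642610296730551
 linear [  1.7 235.4 -39.9]  dr [ 0.0002 -0.0012 -0.    ]  -dphi 0
```

View pics/s9.png

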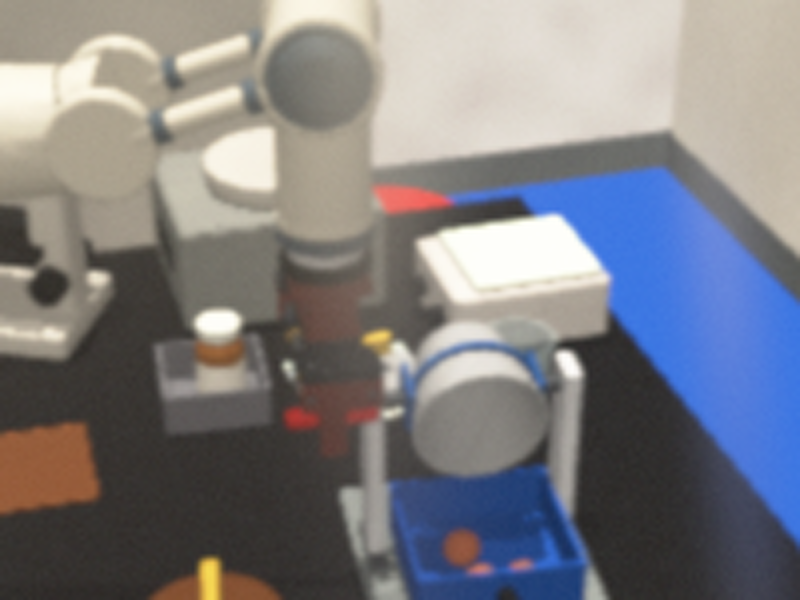

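The jar is at its stop, with one ball at crop (462,547) and two more at (480,570) and (520,565) in the tray. I'll check from the top before swinging back.

```bash
python3 al.py t9 | head -4
```

```text
top red [315.3 218.4] 13 station -0.1542 -0.126
side green [383.1 238.5] 11 station 0.1024 -0.1762
side green [329.8 245.2] 9 station -0.1032 -0.1773
side red [344.5 215.9] 32 station -0.0154 -0.0298
```

```bash
python3 -c "
from h import *
a=manip.get_image('top');cv2.imwrite('pics/t9.png',cv2.resize(a[130:230,230:390],None,fx=5,fy=5,interpolation=cv2.INTER_CUBIC)[:,:,::-1])"
```

```text
(no output)
```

View pics/t9.png

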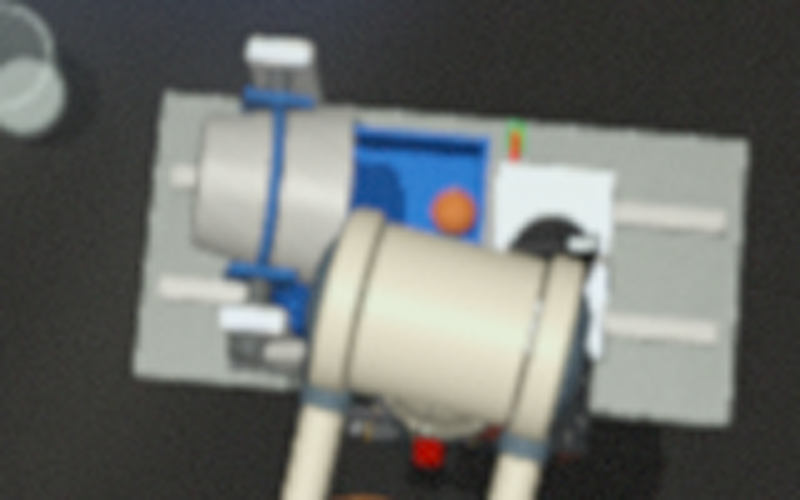

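The view from above is partly hidden, but the balls that can be seen are in the tray and the pointer is at its mark. Swinging back.

Request:
apply_moves(
  motion=[
    {"grip":36,"linear":[0,16,0],"dr":[0,0,0]},
    {"grip":36,"linear":[0,23,-9],"dr":[0,0,0]},
    {"grip":36,"linear":[0,30,-18],"dr":[0,0,0]},
    {"grip":36,"linear":[0,40,-30],"dr":[0,0,0]},
    {"grip":36,"linear":[0,51,-40],"dr":[0,0,0]},
    {"grip":36,"linear":[0,63,-49],"dr":[0,0,0]},
    {"grip":36,"linear":[0,76,-57],"dr":[0,0,0]},
    {"grip":36,"linear":[0,90,-63],"dr":[0,0,0]},
    {"grip":36,"linear":[0,103,-68],"dr":[0,0,0]},
    {"grip":36,"linear":[0,103,-68],"dr":[0,0,0]},
  ],
)

```text
time: 21.15
tool_pos: [0.4602, 0.0189, 0.3164]
tool_rot: [0.053, 0.999, 0.0, 0.001]
ft_force: [0.4, -0.1, 0.3]
grip_width: 0.0361
```

Request:
apply_moves(
  motion=[
    {"grip":36,"linear":[0,15,-4],"dr":[0,0,0]},
    {"grip":36,"linear":[0,30,-6],"dr":[0,0,0]},
    {"grip":36,"linear":[0,45,-7],"dr":[0,0,0]},
    {"grip":36,"linear":[0,60,-6],"dr":[0,0,0]},
    {"grip":36,"linear":[0,75,-4],"dr":[0,0,0]},
    {"grip":36,"linear":[0,89,0],"dr":[0,0,0]},
    {"grip":36,"linear":[0,104,5],"dr":[0,0,0]},
    {"grip":36,"linear":[0,117,11],"dr":[0,0,0]},
    {"grip":36,"linear":[0,129,19],"dr":[0,0,0]},
    {"grip":36,"linear":[0,135.5,23.5],"dr":[0,0,0]},
  ],
)

```text
time: 22.15
tool_pos: [0.4743, 0.1533, 0.2897]
tool_rot: [0.054, 0.999, -0.0, -0.001]
ft_force: [0.3, -2.2, 1.2]
grip_width: 0.0359
```

Request:
apply_moves(
  motion=[
    {"grip":36,"linear":[0,0,0],"dr":[0,0,0]},
    {"grip":36,"linear":[0,0,0],"dr":[0,0,0]},
  ],
)

```text
time: 22.35
tool_pos: [0.4744, 0.1524, 0.2909]
tool_rot: [0.054, 0.999, 0.0, -0.0]
ft_force: [0.8, -0.1, 0.3]
grip_width: 0.0362
```

```bash
python3 -c "
from h import *
goto((.4724,.1494,.286))
p=manip.get_state()['tool_pos'][:2]-[.620,.0375];print('st y',p@[.0998,.995])
a=manip.get_image('side');cv2.imwrite('pics/s10.png',cv2.resize(a[80:230,230:430],None,fx=4,fy=4,interpolation=cv2.INTER_CUBIC)[:,:,::-1])
a=manip.get_image('top');cv2.imwrite('pics/t10.png',cv2.resize(a[120:240,210:390],None,fx=4.4,fy=4.4,interpolation=cv2.INTER_CUBIC)[:,:,::-1])
"
```

```text
t 22.35 pos [0.4744 0.1524 0.2909] phi 3.034 F [ 0.8483 -0.1342  0.2505] w 0.03622055908287326
 linear [ 1.6 -3.2  4.9]  dr [ 0.0001 -0.0007 -0.    ]  -dphi 0
st y 0.09983489105375729
```

View pics/s10.png

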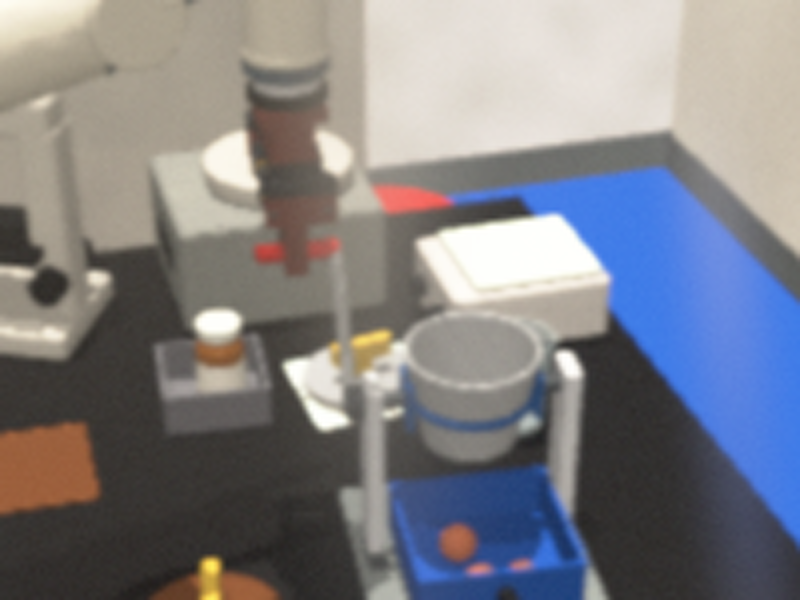

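View pics/t10.png

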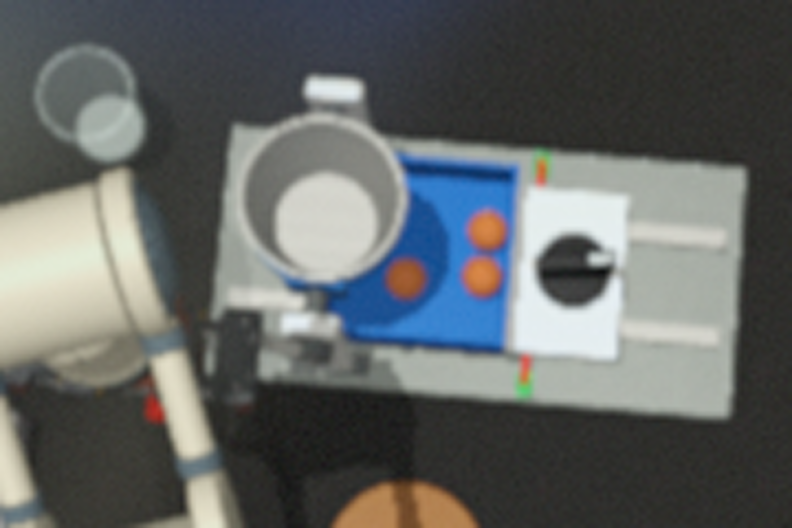

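All three balls are in the tray at top crop (487,230), (482,277) and (406,278), and the jar is empty. The bar implies a tilt of about 0.05, so I'll push the last 6 mm to upright and check by image after backing off.

Request:
apply_moves(
  motion=[
    {"grip":36,"linear":[0,2,2],"dr":[0,0,0]},
    {"grip":36,"linear":[0,4,3],"dr":[0,0,0]},
    {"grip":36,"linear":[0,6,4],"dr":[0,0,0]},
    {"grip":36,"linear":[0,6,4],"dr":[0,0,0]},
    {"grip":36,"linear":[0,6,4],"dr":[0,0,0]},
  ],
)

```text
time: 22.95
tool_pos: [0.4752, 0.158, 0.2869]
tool_rot: [0.054, 0.999, -0.0, -0.0]
ft_force: [-0.0, -3.0, -1.9]
grip_width: 0.0359
```

```bash
python3 -c "
from h import *
p=manip.get_state()['tool_pos'][:2]-[.620,.0375];print('st y',p@[.0998,.995])
def red(im):
    m,bl=blobs(im,(0,120,90),(8,255,255),20,(285,130,335,155));
    ys,xs=np.nonzero(m);
    for s in ((285,299),(306,335)):
        k=(xs>=s[0])&(xs<s[1]); print(s,k.sum(),ys[k].mean() if k.any() else None)
    return m
import cv2
for f in ('pics/side0.png',): red(cv2.imread(f)[:,:,::-1].copy())
im=manip.get_image('side');cv2.imwrite('pics/s11.png',im[:,:,::-1]);red(im)
"
```

```text
st y 0.10546707067758447
(285, 299) 25 142.88
(306, 335) 52 136.5
(285, 299) 22 142.9090909090909
(306, 335) 41 134.9512195121951
```

The bar is back at station y ≈ 0.0965, the upright position, and its left-end pixel row matches the start image. I'll centre the fingers, rise and back away.

Request:
apply_moves(
  motion=[
    {"grip":38,"linear":[0,-5,0],"dr":[0,0,0]},
    {"grip":38,"linear":[0,-9,0],"dr":[0,0,0]},
    {"grip":38,"linear":[0,-9,0],"dr":[0,0,0]},
    {"grip":38,"linear":[0,-9,-25],"dr":[0,0,0]},
    {"grip":38,"linear":[0,-9,-60],"dr":[0,0,0]},
    {"grip":38,"linear":[0,-9,-100],"dr":[0,0,0]},
    {"grip":38,"linear":[30,-9,-110],"dr":[0,0,0]},
    {"grip":38,"linear":[70,10,-110],"dr":[0,0,0]},
    {"grip":38,"linear":[100,50,-110],"dr":[0,0,0]},
    {"grip":38,"linear":[100,90,-110],"dr":[0,0,0]},
  ],
)

```text
time: 24.0
tool_pos: [0.3828, 0.2593, 0.4003]
tool_rot: [0.054, 0.999, 0.002, 0.002]
ft_force: [0.4, -0.1, 0.6]
grip_width: 0.0382
```

Request:
apply_moves(
  motion=[
    {"grip":38,"linear":[0,0,0],"dr":[0,0,0]},
    {"grip":38,"linear":[0,0,0],"dr":[0,0,0]},
    {"grip":38,"linear":[0,0,0],"dr":[0,0,0]},
  ],
)

```text
time: 24.3
tool_pos: [0.3856, 0.2579, 0.3975]
tool_rot: [0.054, 0.999, -0.0, 0.0]
ft_force: [-0.4, -0.4, 0.3]
grip_width: 0.0383
```

```bash
python3 al.py f; python3 -c "
from h import *
a0=cv2.imread('pics/side0.png')[:,:,::-1].copy()
a1=manip.get_image('side');t=manip.get_image('top')
for n,im in(('s0',a0),('s1',a1)):
    m,bl=blobs(im,(0,120,90),(8,255,255),20,(285,130,318,155));print(n,[(c,ar) for c,ar,r in bl])
t0=cv2.imread('pics/top0.png')[:,:,::-1].copy()
for n,im in(('t0',t0),('t1',t)):
    m,bl=blobs(im,(0,120,90),(8,255,255),20,(235,180,260,225));print(n,[(c,ar) for c,ar,r in bl])
m,bl=blobs(t,(0,0,170),(179,60,255),100,(180,160,230,212))
for c,ar,r in bl: print('padrect',c,ar,r)
m,bl=blobs(t,(20,120,100),(35,255,255),10,(180,160,230,212))
for c,ar,r in bl: print('lid handle',c,ar,r,cast('top',*c,.063))
cv2.imwrite('pics/sf.png',a1[:,:,::-1]);cv2.imwrite('pics/tf.png',cv2.resize(t[100:320,150:450],None,fx=2.6,fy=2.6,interpolation=cv2.INTER_CUBIC)[:,:,::-1])
"
```

```text
top green [328.7 208.2] 6 station -0.1083 -0.1749
top red [317. 172.] 3 station 0.03 -0.1177
top red [329. 202.] 3 station -0.0858 -0.1741
side green [383.1 238.5] 11 station 0.1024 -0.1762
side green [329.8 244.6] 9 station -0.1026 -0.1737
side red [344.3 214.9] 33 station -0.0146 -0.0231
side red [379.6 236.4] 8 station 0.0877 -0.1767
side red [333.  241.7] 9 station -0.0905 -0.1744
side red [408.2 275.8] 20 station 0.1247 -0.3897
t 24.4 pos [0.3857 0.2576 0.3976] phi 3.0318 F [0.5892 0.0376 0.1234] w 0.03799107254871181
 linear [-257.8 -494.4  338.6]  dr [0.0003 0.0005 0.    ]  -dphi 0
[ 0.0568 -0.1757  0.0063] -0.9455607825588763
s0 [(array([302.6386, 142.1566]), np.int32(83))]
s1 [(array([302.8929, 142.1429]), np.int32(84))]
t0 [(array([245.3333, 202.9661]), np.int32(177))]
t1 [(array([245.5291, 202.6802]), np.int32(172))]
padrect [204.9147 184.9781] 1231 ((204.38275146484375, 185.2411651611328), (37.25063705444336, 38.2484245300293), 86.18592071533203)
lid handle [200.6386 182.7349] 83 ((200.82432556152344, 182.44593811035156), (17.59069061279297, 5.096368789672852), 80.53767395019531) [0.5958 0.3645 0.063 ]
```

View pics/tf.png

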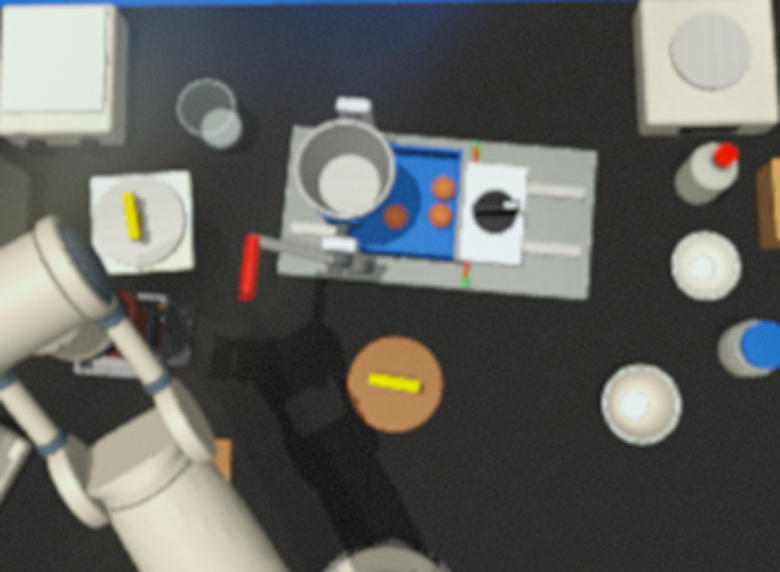

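View pics/sf.png

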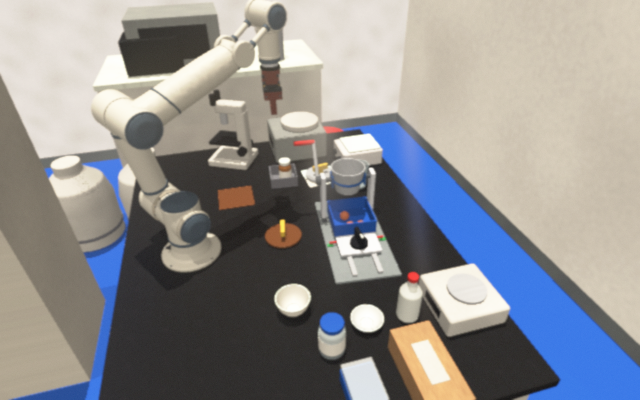

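Everything is in place. The lid is centred on the pad, the lever is back within about 0.3 px of where it started, the pointers are at the marks, three balls are in the tray, and the arm is clear. Handing in.

```bash
python3 -c "
from bench import manip
print(manip.hand_in())"
```

```text
the job is handed in; nothing more can be done
None
```

The job is done and handed in at about 24.5 s, in the order asked:
- **Lid:** I took it off the jar and laid it handle up on the white pad.
- **Tray:** I turned the knob clockwise about 1.3 rad to bring the pointers to the marks.
- **Jar:** I swung the lever to its stop (tilt about 1.75) to tip out the balls, then swung it back upright.

Last checks from the images:
- **Lid:** its handle is about 3 mm from the pad's centre.
- **Pointers:** they agree with the green marks to about 1 mm in both views. Only one pointer and mark pair was picked out in the last top view.
- **Balls:** all three are in the tray and the jar is empty.
- **Lever:** the red bar is within 0.3 px of its starting place in both views, so the jar is upright to within about 0.01 rad.
- **Forces:** every reading taken between moves was low, at most about 11 N at the wrist while turning the knob.
- **Other things:** nothing else on the bench looks moved. The crate with the sample pot was hidden under the gripper in the last top view but looked unchanged from the side.

No check failed or disagreed.

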